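# Load the autosampler and set its probe depth

### The arm

A 7-joint arm with a two-finger parallel gripper is mounted at the origin on the work surface. World frame = base frame: x ahead of the robot, y to its left, z up, the work surface at z = 0. Lengths are in m, angles in rad, forces in N, time in s.
With the tool pointing down it reaches from about 0.35 to 0.9 m from the base axis. Payload 8.1 kg.
Tool frame: the origin (TCP) lies between the finger pads; the fingertips stand 25 mm ahead of it and the grasp point (between the pads) lies 6 mm ahead of it; z points along the fingers, y is the line along which they close (so a half turn about z gives the same grasp; the last joint's range is limited). The gripper opens to 85 mm and grips with 20 to 120 N. Pads are 22 mm wide; open, the fingers measure 114 mm over their backs; the gripper's body (76 mm by 85 mm) begins 54 mm behind the grasp point. The pads swing forward as they close: fully open they stand 13 mm farther back than shut.
Start: joints at [1.087, 0.434, 0.025, 1.573, -0.012, 1.134, -0.075], TCP at [0.232, -0.58, 0.256] pointing down, gripper open.
Joint ranges: [-2.62, 2.62], [-0.44, 2.09], [-1.27, 1.32], [0.08, 2.57], [-1.32, 4.46], [0.12, 2], [-2.74, 2.74]. Speed limits (rad/s): [2.22, 2.22, 3.01, 3.01, 3.14, 3.14, 3.14].

### API

Orientations are given as a unit quaternion [w, x, y, z].
In Python, from bench import robot gives the robot as it stands. The module is installed in compiled form; this text tells all that it offers.
- The arm moves only by the tool carry_out, never from a script. Its argument "plan" is a list that holds one entry, the list of rows, each a list of 5 numbers: the shift along the tool's x, y, z each as a share of 0.3 m, from -1 to 1, then the turn about the tool's z as a share of 45 degrees, from -1 to 1, then the gripper's target within -1 to 1 (fully open at 1, half-way at 0, shut at -1). A call has 1 to 12 rows; each row shifts and turns the commanded pose from where the row before left it, along the tool's axes as they then stand; what a row does not reach is not made up. A row lasts 1/8 s, in which the tool goes at most 62.5 mm and 10.7 degrees, less where a joint would pass 70% of its speed; a pose out of reach is approached as far as the arm can. A call with a number of a shift or a turn outside -1 to 1 is refused whole. A call with a gripper value outside its range is refused whole. The fingers move at their own pace and stop on an object; "grip_force" is the grip in N (left out, the last holds). Time passes only in rows, so rows that do not move let the fingers close. It gives the time, the measured TCP pose, the force, the opening and the grip force at its end, in the units of the state.
- robot.get_obs(): the state, without advancing time (a new reading comes with each control period).
- robot.capture(name): name is "side" or "top"; returns a dict with "color" (420x560x3 uint8, blue, green, red), "z_map" (420x560 float32, m along the optical axis (not along the pixel's ray), 0 where there is no reading), "mtx" (3x3 intrinsics, pixels), "T" (4x4, takes a point from camera to world coordinates). Camera axes: x right, y down, z forward; pixel columns grow to the right and rows downward; lengths in m; the calibration is good to about 2 mm. A picture is of the moment at which its call begins.
- robot.finish_job(): hands the job in; it is judged then, once.
The state is a dict: "time": time; "q": joint angles; "dq": joint speeds; "joint_efforts": joint torques, N m; "position": TCP position; "ee_rot": TCP orientation; "contact_force": force on the tool from outside, world axes, zero at the start; "wrist_torque": the same for the moment, N m; "grip_width": finger opening in m; "grip_force": force on a finger pad.
Only numpy, scipy, OpenCV 4.12 (cv2) and the standard library are available. Lean on these libraries where they do the work, as an engineer would, in place of code of your own. Each camera call takes 0.05 s, during which the arm holds its last target. There are 200 camera calls.

### The job

Load the autosampler: stand each closed sample jar from the blue bench mat upright in a well of its own in the six-well carrier, and stand the open clear cup in the single station. Once the cup is in, take the probe by its knob and swing its arm over the cup against the stop, lower the probe until its tip touches the bottom of the cup, and then press the cam lever fully down to lock the probe at that depth. Leave the timer, the flask and the wash bottle standing where they are.

Things in the scene. Friction and masses are not known exactly. Their poses are not given: they have to be found in the camera images.
- jar1: sample jar: closed straight-sided round plastic jar, white with a grey screw cap, 44 mm diameter, 75 mm tall (the cap is the upper 19 mm and flush with the sides), about 0.13 kg and heavy at the bottom; origin at the centre of its underside, z up. May be absent
- jar2: sample jar: closed straight-sided round plastic jar, white with a grey screw cap, 44 mm diameter, 75 mm tall (the cap is the upper 19 mm and flush with the sides), about 0.13 kg and heavy at the bottom; origin at the centre of its underside, z up. May be absent
- jar3: sample jar: closed straight-sided round plastic jar, white with a grey screw cap, 44 mm diameter, 75 mm tall (the cap is the upper 19 mm and flush with the sides), about 0.13 kg and heavy at the bottom; origin at the centre of its underside, z up. May be absent
- jar4: sample jar: closed straight-sided round plastic jar, white with a grey screw cap, 44 mm diameter, 75 mm tall (the cap is the upper 19 mm and flush with the sides), about 0.13 kg and heavy at the bottom; origin at the centre of its underside, z up. May be absent
- jar5: sample jar: closed straight-sided round plastic jar, white with a grey screw cap, 44 mm diameter, 75 mm tall (the cap is the upper 19 mm and flush with the sides), about 0.13 kg and heavy at the bottom; origin at the centre of its underside, z up. May be absent
- jar6: sample jar: closed straight-sided round plastic jar, white with a grey screw cap, 44 mm diameter, 75 mm tall (the cap is the upper 19 mm and flush with the sides), about 0.13 kg and heavy at the bottom; origin at the centre of its underside, z up. May be absent
- cup: open clear plastic cup, 52 mm outside diameter, 66 mm tall, wall 3 mm, bottom 5 mm thick, 0.09 kg; origin at the centre of its underside, z up; its inside bottom is 5 mm above the origin
- well1 (a point): centre of the floor of one of the six round wells (50 mm diameter, 35 mm deep) of the grey carrier on the autosampler; two rows 75 mm apart, three wells 62 mm apart in a row. The floor is 10 mm above the bench, the carrier's top 45 mm. x points along the line from one row to the other, away from the robot when the autosampler is square to it, y along the rows, z up
- well2 (a point): centre of the floor of one of the six round wells (50 mm diameter, 35 mm deep) of the grey carrier on the autosampler; two rows 75 mm apart, three wells 62 mm apart in a row. The floor is 10 mm above the bench, the carrier's top 45 mm. x points along the line from one row to the other, away from the robot when the autosampler is square to it, y along the rows, z up
- well3 (a point): centre of the floor of one of the six round wells (50 mm diameter, 35 mm deep) of the grey carrier on the autosampler; two rows 75 mm apart, three wells 62 mm apart in a row. The floor is 10 mm above the bench, the carrier's top 45 mm. x points along the line from one row to the other, away from the robot when the autosampler is square to it, y along the rows, z up
- well4 (a point): centre of the floor of one of the six round wells (50 mm diameter, 35 mm deep) of the grey carrier on the autosampler; two rows 75 mm apart, three wells 62 mm apart in a row. The floor is 10 mm above the bench, the carrier's top 45 mm. x points along the line from one row to the other, away from the robot when the autosampler is square to it, y along the rows, z up
- well5 (a point): centre of the floor of one of the six round wells (50 mm diameter, 35 mm deep) of the grey carrier on the autosampler; two rows 75 mm apart, three wells 62 mm apart in a row. The floor is 10 mm above the bench, the carrier's top 45 mm. x points along the line from one row to the other, away from the robot when the autosampler is square to it, y along the rows, z up
- well6 (a point): centre of the floor of one of the six round wells (50 mm diameter, 35 mm deep) of the grey carrier on the autosampler; two rows 75 mm apart, three wells 62 mm apart in a row. The floor is 10 mm above the bench, the carrier's top 45 mm. x points along the line from one row to the other, away from the robot when the autosampler is square to it, y along the rows, z up
- station (a point): centre of the floor of the single round station for the cup (58 mm diameter, 20 mm deep, floor 10 mm above the bench, top of its grey block 30 mm) beside the carrier; axes as the wells'
- mast (a point): on the vertical hinge axis of the probe arm, 145 mm above the bench, at the arm's mid height; fixed to the autosampler, axes as the wells'. The station lies 130 mm from it along its -x. The arm is 26 mm wide; its head, 130 mm out, is a 40 mm block from 130 to 160 mm above the bench, with the upright probe rod through its middle. The mast ends 170 mm above the bench and stands on a white box 85 mm high
- swing (a joint): angle of the probe arm, rad: 0 against the stop with the probe over the station, growing to 1.4 as it swings away clockwise seen from above, towards the mast's +y; about 0.25 N m of friction, stays where it is left
- probe (a joint): how far the probe is lowered in the arm's head, m: 0 fully up (tip 125 mm above the bench) to 0.113; the slide needs about 3 N, carries the probe's weight and stays where it is left; clamped when the lever is down. With the cup in the station the tip meets its bottom at about 0.110
- probe_tip (a point): lower end of the probe, a steel rod of 10 mm diameter
- probe_knob (a point): centre of the round black knob on top of the probe (26 mm diameter, 40 mm tall, axis upright), 177 mm above the tip; with the probe fully lowered its underside is about 12 mm above the arm's head
- lock (a joint): angle of the black cam lever on the head's side that faces away from the carrier, rad: 0 standing up (free), 1.15 flat (locked, its end stop); it is pressed down from above near its end, which then moves outward and down, with 3 to 8 N and stays where it is left
- lever_tip (a point): near the free end of the cam lever, 58 mm from its horizontal pivot, which is 33 mm from the probe's axis (on the mast's +y side when the arm is at its stop) and 150 mm above the bench; the lever is 16 mm wide and 8 mm thick, 10 mm at its end
- timer: bystander: flat white kitchen-type lab timer, 58 x 58 x 20 mm, lying on the mat among the jars; origin under its centre
- wash_bottle: bystander: white wash bottle, 64 mm diameter, about 205 mm tall
- flask: bystander: stoppered glass volumetric flask, 72 mm diameter, 150 mm tall
Not all that is in view belongs to the job. What is shaped like the jar6 but orange is not meant. Leave any purple look-alike of the jar4 alone.

How it is judged:
On the way, in this order (a step that is already met when the one before it is completed fails the run):
1. the cup stands in the station, let go (horizontal distance between cup and station below 0.006 m and z of cup in the frame of station below 0.004 m and angle between cup's own z axis and vertical below 0.08 rad and contact force between the fingers and cup below 0.3 N), for 0.2 s.
2. the probe arm is at its stop and the probe tip is on the bottom of the cup, the lever not yet pressed down (horizontal distance between cup and station below 0.006 m and z of cup in the frame of station below 0.004 m and angle between cup's own z axis and vertical below 0.08 rad and z of probe_tip in the frame of cup between 0.002 and 0.0075 m and horizontal distance between probe_tip and cup below 0.015 m and value of joint swing below 0.06 rad and value of joint lock below 0.5 rad), for 0.2 s.
3. the lever is fully down, the tip still on the bottom (horizontal distance between cup and station below 0.006 m and z of cup in the frame of station below 0.004 m and angle between cup's own z axis and vertical below 0.08 rad and z of probe_tip in the frame of cup between 0.002 and 0.0075 m and horizontal distance between probe_tip and cup below 0.015 m and value of joint swing below 0.06 rad and value of joint lock above 1.05 rad), for 0.2 s.
At the end, for the whole second after the job is handed in: Jars upright on the floors of carrier wells, one per well, and the cup in the station, at rest (6 mm, 0.08 rad); arm at its stop (0.06 rad), tip within 2.5 mm of the cup's inside bottom, lever down (over 1.05 rad) (all of step 3 and ((horizontal distance between jar1 and well1 below 0.006 m and z of jar1 in the frame of well1 below 0.004 m and angle between jar1's own z axis and vertical below 0.08 rad) or (horizontal distance between jar1 and well2 below 0.006 m and z of jar1 in the frame of well2 below 0.004 m and angle between jar1's own z axis and vertical below 0.08 rad) or (horizontal distance between jar1 and well3 below 0.006 m and z of jar1 in the frame of well3 below 0.004 m and angle between jar1's own z axis and vertical below 0.08 rad) or (horizontal distance between jar1 and well4 below 0.006 m and z of jar1 in the frame of well4 below 0.004 m and angle between jar1's own z axis and vertical below 0.08 rad) or (horizontal distance between jar1 and well5 below 0.006 m and z of jar1 in the frame of well5 below 0.004 m and angle between jar1's own z axis and vertical below 0.08 rad) or (horizontal distance between jar1 and well6 below 0.006 m and z of jar1 in the frame of well6 below 0.004 m and angle between jar1's own z axis and vertical below 0.08 rad)) and ((horizontal distance between jar2 and well1 below 0.006 m and z of jar2 in the frame of well1 below 0.004 m and angle between jar2's own z axis and vertical below 0.08 rad) or (horizontal distance between jar2 and well2 below 0.006 m and z of jar2 in the frame of well2 below 0.004 m and angle between jar2's own z axis and vertical below 0.08 rad) or (horizontal distance between jar2 and well3 below 0.006 m and z of jar2 in the frame of well3 below 0.004 m and angle between jar2's own z axis and vertical below 0.08 rad) or (horizontal distance between jar2 and well4 below 0.006 m and z of jar2 in the frame of well4 below 0.004 m and angle between jar2's own z axis and vertical below 0.08 rad) or (horizontal distance between jar2 and well5 below 0.006 m and z of jar2 in the frame of well5 below 0.004 m and angle between jar2's own z axis and vertical below 0.08 rad) or (horizontal distance between jar2 and well6 below 0.006 m and z of jar2 in the frame of well6 below 0.004 m and angle between jar2's own z axis and vertical below 0.08 rad)) and ((horizontal distance between jar3 and well1 below 0.006 m and z of jar3 in the frame of well1 below 0.004 m and angle between jar3's own z axis and vertical below 0.08 rad) or (horizontal distance between jar3 and well2 below 0.006 m and z of jar3 in the frame of well2 below 0.004 m and angle between jar3's own z axis and vertical below 0.08 rad) or (horizontal distance between jar3 and well3 below 0.006 m and z of jar3 in the frame of well3 below 0.004 m and angle between jar3's own z axis and vertical below 0.08 rad) or (horizontal distance between jar3 and well4 below 0.006 m and z of jar3 in the frame of well4 below 0.004 m and angle between jar3's own z axis and vertical below 0.08 rad) or (horizontal distance between jar3 and well5 below 0.006 m and z of jar3 in the frame of well5 below 0.004 m and angle between jar3's own z axis and vertical below 0.08 rad) or (horizontal distance between jar3 and well6 below 0.006 m and z of jar3 in the frame of well6 below 0.004 m and angle between jar3's own z axis and vertical below 0.08 rad)) and ((horizontal distance between jar4 and well1 below 0.006 m and z of jar4 in the frame of well1 below 0.004 m and angle between jar4's own z axis and vertical below 0.08 rad) or (horizontal distance between jar4 and well2 below 0.006 m and z of jar4 in the frame of well2 below 0.004 m and angle between jar4's own z axis and vertical below 0.08 rad) or (horizontal distance between jar4 and well3 below 0.006 m and z of jar4 in the frame of well3 below 0.004 m and angle between jar4's own z axis and vertical below 0.08 rad) or (horizontal distance between jar4 and well4 below 0.006 m and z of jar4 in the frame of well4 below 0.004 m and angle between jar4's own z axis and vertical below 0.08 rad) or (horizontal distance between jar4 and well5 below 0.006 m and z of jar4 in the frame of well5 below 0.004 m and angle between jar4's own z axis and vertical below 0.08 rad) or (horizontal distance between jar4 and well6 below 0.006 m and z of jar4 in the frame of well6 below 0.004 m and angle between jar4's own z axis and vertical below 0.08 rad)) and ((horizontal distance between jar5 and well1 below 0.006 m and z of jar5 in the frame of well1 below 0.004 m and angle between jar5's own z axis and vertical below 0.08 rad) or (horizontal distance between jar5 and well2 below 0.006 m and z of jar5 in the frame of well2 below 0.004 m and angle between jar5's own z axis and vertical below 0.08 rad) or (horizontal distance between jar5 and well3 below 0.006 m and z of jar5 in the frame of well3 below 0.004 m and angle between jar5's own z axis and vertical below 0.08 rad) or (horizontal distance between jar5 and well4 below 0.006 m and z of jar5 in the frame of well4 below 0.004 m and angle between jar5's own z axis and vertical below 0.08 rad) or (horizontal distance between jar5 and well5 below 0.006 m and z of jar5 in the frame of well5 below 0.004 m and angle between jar5's own z axis and vertical below 0.08 rad) or (horizontal distance between jar5 and well6 below 0.006 m and z of jar5 in the frame of well6 below 0.004 m and angle between jar5's own z axis and vertical below 0.08 rad)) and ((horizontal distance between jar6 and well1 below 0.006 m and z of jar6 in the frame of well1 below 0.004 m and angle between jar6's own z axis and vertical below 0.08 rad) or (horizontal distance between jar6 and well2 below 0.006 m and z of jar6 in the frame of well2 below 0.004 m and angle between jar6's own z axis and vertical below 0.08 rad) or (horizontal distance between jar6 and well3 below 0.006 m and z of jar6 in the frame of well3 below 0.004 m and angle between jar6's own z axis and vertical below 0.08 rad) or (horizontal distance between jar6 and well4 below 0.006 m and z of jar6 in the frame of well4 below 0.004 m and angle between jar6's own z axis and vertical below 0.08 rad) or (horizontal distance between jar6 and well5 below 0.006 m and z of jar6 in the frame of well5 below 0.004 m and angle between jar6's own z axis and vertical below 0.08 rad) or (horizontal distance between jar6 and well6 below 0.006 m and z of jar6 in the frame of well6 below 0.004 m and angle between jar6's own z axis and vertical below 0.08 rad)) and linear speed of each of jar1, jar2, jar3, jar4, jar5, jar6, cup below 0.02 m/s); the robot touches nothing.
It fails at once if the timer, the wash bottle or the flask is pushed more than 60 mm away (distance of any of timer, wash_bottle, flask from where it was at the start of the episode above 0.06 m).
It fails at once if the flask or the wash bottle is knocked over (angle between any of flask, wash_bottle's own z axis and vertical above 0.6 rad).
Of jar1, jar2, jar3, jar4, jar5, jar6 only 4 to 6 are there at a start; the rules pass over those that are not, and their reading is None.
At some moment in a run one of jar1, jar2, jar3, jar4, jar5, jar6 may be knocked a few centimetres aside while the robot is not near it.
It also fails if it takes over 210 s, if anything falls off the work surface, if the arm or the gripper's body presses on something with over 40 N, if the wrist force passes 120 N, or if a joint passes its speed limit or range.

## Working session

There is one attempt and no reset: what is moved stays moved. The work goes in short steps, Python scripts to look and compute and a tool call to move; the robot and the scene stay as the last step left them, time stands still between calls to the robot, and variables do not carry over. Pictures are saved under pics/ and viewed, at most 14 in all, crops included, and the job is handed in when it is done.

Besides the shell and the picture viewer there is one more tool, called by a JSON object that holds its "api" and its "payload", one argument or row to a line. carry_out: Moves the arm, as the interface text tells. Shift numbers are shares of 0.3 m and turn numbers shares of 45 degrees, none past 1 either way. Its arguments: {"type":"object","properties":{"plan":{"type":"array","items":{"type":"array","items":{"type":"array","items":{"type":"number"}}}},"grip_force":{"type":"number"}},"required":["plan"]}

```bash
mkdir -p pics
python3 - <<'E'
from bench import robot
import cv2,numpy as np
o=robot.get_obs();print({k:np.round(v,3) for k,v in o.items()})
for n in("top","side"):
    c=robot.capture(n);cv2.imwrite(f"pics/{n}0.png",c["color"]);np.savez(f"{n}0.npz",**c);print(n,c["mtx"].round(1).tolist(),c["T"].round(3).tolist(),(c["z_map"]>0).mean())
E
```

```text
{'time': np.float64(0.0), 'q': array([ 1.087,  0.435,  0.025,  1.574, -0.012,  1.134, -0.075]), 'dq': array([ 0.   , -0.001, -0.001, -0.   , -0.   , -0.   ,  0.   ]), 'joint_efforts': array([-1.0000e-03, -6.7048e+01,  1.0250e+00, -3.1622e+01,  1.6000e-02,
        1.2000e-02,  0.0000e+00]), 'position': array([ 0.232, -0.58 ,  0.256]), 'ee_rot': array([-0.001,  0.982,  0.189, -0.   ]), 'contact_force': array([-0.043,  0.697,  0.743]), 'wrist_torque': array([-0.021,  0.04 , -0.019]), 'grip_force': np.float64(0.0), 'grip_width': np.float64(0.085)}
top [[402.0, 0.0, 283.2], [0.0, 402.0, 210.3], [0.0, 0.0, 1.0]] [[-0.01, -0.997, 0.082, 0.389], [-1.0, 0.009, -0.016, 0.057], [0.015, -0.082, -0.996, 1.296], [0.0, 0.0, 0.0, 1.0]] 0.9959523809523809
side [[519.8, 0.0, 280.0], [0.0, 519.8, 213.6], [0.0, 0.0, 1.0]] [[-1.0, -0.027, 0.006, 0.47], [-0.024, 0.743, -0.669, 0.996], [0.013, -0.668, -0.744, 1.223], [0.0, 0.0, 0.0, 1.0]] 0.9958928571428571
```

View pics/top0.png

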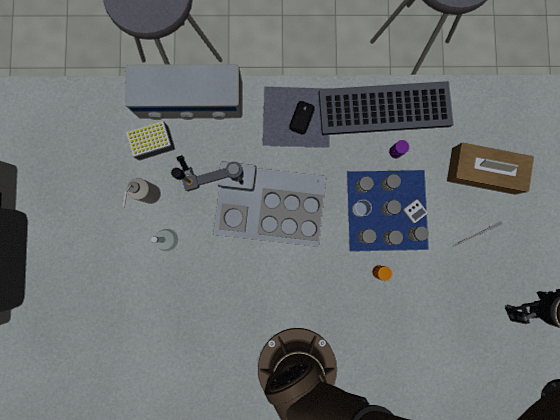

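View pics/side0.png

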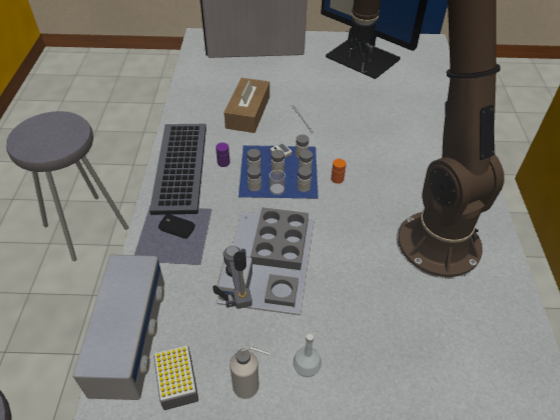

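```bash
cat > h.py <<'E'
import numpy as np,cv2
def world(c):
    z=c["z_map"];v,u=np.indices(z.shape);K=c["mtx"]
    P=np.stack([(u-K[0,2])/K[0,0]*z,(v-K[1,2])/K[1,1]*z,z],-1)
    return P@c["T"][:3,:3].T+c["T"][:3,3]
def ray(c,u,v,h):
    K=c["mtx"];d=c["T"][:3,:3]@np.array([(u-K[0,2])/K[0,0],(v-K[1,2])/K[1,1],1]);o=c["T"][:3,3]
    return o+d*(h-o[2])/d[2]
def blobs(c,mask,h,amin=20,amax=400):
    n,l,s,cen=cv2.connectedComponentsWithStats(mask.astype(np.uint8),connectivity=4)
    return [(ray(c,*cen[i],h)[:2].round(4).tolist(),cen[i].round(1).tolist(),s[i,2:5].tolist()) for i in range(1,n) if amin<=s[i,4]<=amax]
def roi(shape,u0,v0,u1,v1):
    m=np.zeros(shape,bool);m[v0:v1,u0:u1]=1;return m
E
python3 - <<'E'
from h import *
c=dict(np.load("top0.npz"));W=world(c);Z=W[...,2];s=Z.shape
m=roi(s,345,168,432,254)
print("bench",np.median(Z[260:300,330:360]),"z mat",np.median(Z[240:248,350:356]))
print("jars");[print(b) for b in blobs(c,m&(Z>.066)&(Z<.085),.075,15)]
print("cup");print(Z[198:219,352:373:2].round(3)[::2])
m=roi(s,259,187,321,239)
print("wells");[print(b) for b in blobs(c,m&(Z<.036),.045,15)]
m=roi(s,222,206,246,230)
print("stn");[print(b) for b in blobs(c,m&(Z<.024),.030,15)]
m=roi(s,165,145,260,200)
for a,b in((.16,.175),(.13,.165),(.175,.24),(.29,.31),(.24,.36)):
    print(a,b);[print(q) for q in blobs(c,m&(Z>a)&(Z<b),(a+b)/2,8,900)]
r=lambda a,k:cv2.resize(a,None,fx=k,fy=k,interpolation=cv2.INTER_CUBIC)
cv2.imwrite("pics/z0.png",np.hstack([r(c["color"][145:255,160:270],4),r(dict(np.load("side0.npz"))["color"][235:325,200:290],4.9)[:440,:350]]))
E
```

```text
bench -0.0007109819835282583 z mat 0.002304748531200218
jars
([0.5763, -0.3013], [393.1, 181.2], [15, 15, 169])
([0.5703, -0.2177], [366.1, 183.3], [15, 14, 167])
([0.497, -0.2995], [393.4, 206.8], [15, 15, 168])
([0.4154, -0.3814], [421.0, 233.2], [15, 14, 172])
([0.4087, -0.2214], [368.8, 236.0], [15, 15, 168])
([0.404, -0.3018], [395.1, 237.2], [15, 14, 170])
cup
[[-2.000e-03  3.000e-03  2.000e-03  2.000e-03  1.000e-03  2.000e-03
  -0.000e+00  4.000e-03  4.000e-03  1.000e-03  1.000e-03]
 [ 5.000e-03 -1.000e-03 -3.000e-03  0.000e+00  7.000e-02  6.800e-02
   7.100e-02  6.600e-02  3.000e-03  2.000e-03  4.000e-03]
 [ 1.000e-03  0.000e+00  3.800e-02  6.700e-02  1.500e-02  1.900e-02
   3.400e-02  5.100e-02  6.700e-02  0.000e+00 -4.000e-03]
 [ 1.000e-03  3.200e-02  6.700e-02  1.100e-02  1.300e-02  9.000e-03
   4.000e-03  3.100e-02  5.500e-02  7.000e-02  3.000e-03]
 [ 9.000e-03  5.300e-02  1.400e-02  6.000e-03  5.000e-03  1.000e-02
   8.000e-03  1.900e-02  4.100e-02  6.400e-02  7.000e-03]
 [ 2.400e-02  5.600e-02  5.000e-03  7.000e-03  5.000e-03  8.000e-03
   4.000e-03  6.000e-03  2.900e-0
[... 900 characters left out ...]
, 16, 198])
([0.4425, 0.02], [289.0, 226.0], [15, 15, 193])
([0.435, -0.0409], [308.6, 228.2], [16, 16, 196])
([0.4196, -0.0755], [319.8, 233.1], [2, 13, 17])
([0.4091, 0.0729], [272.1, 236.9], [37, 5, 97])
stn
([0.4718, 0.1951], [233.2, 217.4], [19, 19, 260])
0.16 0.175
([0.6002, 0.179], [233.6, 169.0], [16, 16, 160])
([0.6033, 0.3149], [185.5, 168.3], [6, 5, 22])
([0.5662, 0.3004], [190.5, 181.2], [8, 10, 31])
0.13 0.165
([0.5819, 0.2493], [209.9, 176.8], [60, 30, 683])
0.175 0.24
([0.6159, 0.3161], [181.8, 161.0], [11, 12, 76])
([0.5638, 0.3025], [186.6, 179.8], [8, 6, 24])
0.29 0.31
([0.5594, 0.2967], [180.6, 175.7], [8, 8, 24])
0.24 0.36
([0.5649, 0.3037], [177.9, 173.6], [14, 12, 127])
```

View pics/z0.png

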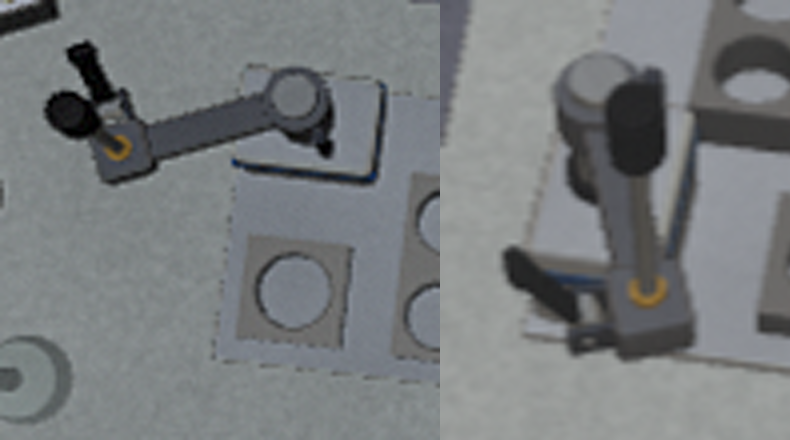

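The top view shows six jars, the cup at (362,208), the carrier square to about -7°, and the probe arm swung away with its knob near (178,174). Purple and orange look-alikes are off the mat. I'll align the tool to the carrier first.

{"api": "carry_out", "payload": {
  "plan": [
    [[0,0,0,-0.227,0.45],[0,0,0,-0.227,0.45],[0,0,0,-0.227,0.45],[0,0,0,-0.227,0.45],[0,0,0,-0.227,0.45],[0,0,0,-0.225,0.45],[0,0,0,0,0.45]]
  ],
  "grip_force": 30
}}

```text
time: 0.98
position: [0.232, -0.5801, 0.2559]
ee_rot: [-0.0, 0.749, 0.662, 0.0]
contact_force: [0.3, 0.2, -0.4]
grip_width: 0.0619
grip_force: 0.0
```

```bash
cat >> h.py <<'E'
from scipy.spatial.transform import Rotation as R
X=np.array([.9924,-.1227]);Y=np.array([.1227,.9924]);C=np.array([.4796,.0157])
WELL={f"{'fb'[i]}{'-0+'[j+1]}":C+(i*2-1)*.0375*X+j*.062*Y for i in(0,1) for j in(-1,0,1)}
ST=np.array([.4718,.1951]);MAST=ST+.13*X
def state(o):
    w=o["ee_rot"];M=R.from_quat([w[1],w[2],w[3],w[0]]).as_matrix();return np.array(o["position"]),M
def shares(p,M,q):  # shift from p to q in tool axes as shares of 0.3
    return (M.T@(np.array(q)-p)/.3).round(3).tolist()
def path(o,*pts):
    p,M=state(o);print("t",round(float(o["time"]),2),"pos",p.round(4),"yaw y",np.degrees(np.arctan2(M[1,1],M[0,1])).round(2),"tilt",M[2,2].round(4),"w",round(float(o["grip_width"]),4),"F",np.round(o["contact_force"],1))
    for q in pts:print("->",np.round(q,4),shares(p,M,q));p=np.array(q)
def jars(c):
    Z=world(c)[...,2];return [b[0] for b in blobs(c,roi(Z.shape,335,158,442,264)&(Z>.066)&(Z<.085),.075,60)]
E
python3 - <<'E'
from h import *;from bench import robot
o=robot.get_obs();j=[.4154,-.3814];w=WELL["f-"]
path(o,[*j,.15],[*j,.068],[*j,.15],[*w,.15],[*w,.078],[*w,.16])
print(WELL)
c=dict(np.load("top0.npz"));Z=world(c)[...,2];m=roi(Z.shape,345,195,376,222)&(Z>.06)&(Z<.08)
v,u=np.nonzero(m);P=np.array([ray(c,a,b,.066)[:2] for a,b in zip(u,v)],np.float32);print("cup",cv2.minEnclosingCircle(P),cv2.fitEllipse(P))
E
```

```text
t 0.97 pos [ 0.232  -0.5801  0.2559] yaw y -7.06 tilt -1.0 w 0.0619 F [ 0.3  0.2 -0.4]
-> [ 0.4154 -0.3814  0.15  ] [0.732, 0.525, 0.353]
-> [ 0.4154 -0.3814  0.068 ] [-0.0, 0.0, 0.273]
-> [ 0.4154 -0.3814  0.15  ] [0.0, -0.0, -0.273]
-> [ 0.4348 -0.0412  0.15  ] [1.133, -0.075, 0.001]
-> [ 0.4348 -0.0412  0.078 ] [-0.0, 0.0, 0.24]
-> [ 0.4348 -0.0412  0.16  ] [0.0, -0.0, -0.273]
{'f-': array([ 0.4347776 , -0.04122755]), 'f0': array([0.442385  , 0.02030125]), 'f+': array([0.4499924 , 0.08183005]), 'b-': array([ 0.5092076 , -0.05043005]), 'b0': array([0.516815  , 0.01109875]), 'b+': array([0.5244224 , 0.07262755])}
cup ((0.4959358274936676, -0.2076956331729889), 0.026685474440455437) ((0.49638301134109497, -0.20794719457626343), (0.04785344749689102, 0.04979245364665985), 14.585654258728027)
```

{"api": "carry_out", "payload": {
  "plan": [
    [[0.122,0.0875,0.059,0,0.45],[0.122,0.0875,0.059,0,0.45],[0.122,0.0875,0.059,0,0.45],[0.122,0.0875,0.059,0,0.45],[0.122,0.0875,0.059,0,0.45],[0.122,0.0875,0.058,0,0.45],[0,0,0,0,0.45],[0,0,0.091,0,0.45],[0,0,0.091,0,0.45],[0,0,0.091,0,0.45],[0,0,0,0,0.45]]
  ]
}}

```text
time: 2.35
position: [0.4135, -0.3815, 0.067]
ee_rot: [-0.002, 0.75, 0.661, -0.001]
contact_force: [-0.3, -0.3, 0.6]
grip_width: 0.0617
grip_force: 0.0
```

Run:
```python
from h import *;from bench import robot
o=robot.get_obs();j=[.4154,-.3814];path(o,[*j,.068])
c=robot.capture("side");cv2.imwrite("pics/s1.png",cv2.resize(c["color"][90:210,210:350],None,fx=4,fy=4))
print(jars(robot.capture("top")))
```

```text
t 2.35 pos [ 0.4135 -0.3815  0.067 ] yaw y -7.2 tilt -1.0 w 0.0617 F [-0.3 -0.3  0.6]
-> [ 0.4154 -0.3814  0.068 ] [0.001, 0.006, -0.003]
[[0.5766, -0.3014], [0.5703, -0.2177], [0.4972, -0.3001], [0.4161, -0.3715], [0.4087, -0.2215], [0.404, -0.3018]]
```

View pics/s1.png

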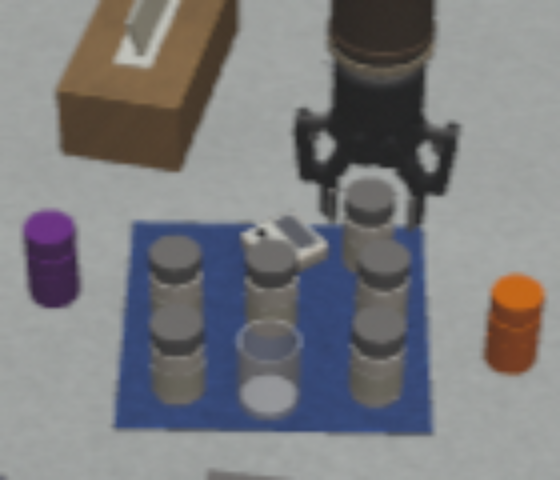

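{"api": "carry_out", "payload": {
  "plan": [
    [[0,0,0,0,-0.6],[0,0,0,0,-0.6],[0,0,0,0,-0.6],[0,0,-0.18,0,-0.6],[0,0,-0.19,0,-0.6],[0.189,0.03,0,0,-0.6],[0.189,0.03,0,0,-0.6],[0.189,0.03,0,0,-0.6],[0.189,0.03,0,0,-0.6],[0.189,0.03,0,0,-0.6],[0.188,0.03,0,0,-0.6],[0,0,0,0,-0.6]]
  ],
  "grip_force": 30
}}

```text
time: 3.95
position: [0.5114, -0.0449, 0.1804]
ee_rot: [-0.0, 0.746, 0.666, 0.002]
contact_force: [0.1, -1.2, -1.2]
grip_width: 0.0436
grip_force: 31.4
```

Run:
```python
from h import *;from bench import robot
o=robot.get_obs();w=WELL["b-"];path(o,[*w,.1],[*w,.077]);print(o["grip_force"],o["q"].round(2))
```

```text
t 3.95 pos [ 0.5114 -0.0449  0.1804] yaw y -6.52 tilt -1.0 w 0.0436 F [ 0.1 -1.2 -1.2]
-> [ 0.5092 -0.0504  0.1   ] [-0.02, -0.006, 0.268]
-> [ 0.5092 -0.0504  0.077 ] [-0.0, -0.0, 0.077]
31.434606313705444 [ 0.29  0.37 -0.39  1.91  0.17  0.89 -0.3 ]
```

{"api": "carry_out", "payload": {
  "plan": [
    [[0,0,0.1,0,-0.6],[0,0,0.1,0,-0.6],[0,0,0,0,-0.6],[0,0,0,0,-0.6]]
  ]
}}

```text
time: 4.45
position: [0.5107, -0.051, 0.1206]
ee_rot: [0.0, 0.749, 0.662, 0.0]
contact_force: [0.7, -1.4, -1.0]
grip_width: 0.0433
grip_force: 31.4
```

Run:
```python
from h import *;from bench import robot
o=robot.get_obs();w=WELL["b-"];path(o,[*w,.1],[*w,.077]);c=robot.capture("top");Z=world(c)[...,2]
print([b for b in blobs(c,roi(Z.shape,285,180,340,240)&(Z>.1),.12,20,3000)])
```

```text
t 4.45 pos [ 0.5107 -0.051   0.1206] yaw y -7.02 tilt -1.0 w 0.0433 F [ 0.7 -1.4 -1. ]
-> [ 0.5092 -0.0504  0.1   ] [0.001, -0.005, 0.069]
-> [ 0.5092 -0.0504  0.077 ] [0.0, -0.0, 0.077]
[([0.4995, -0.0805], [323.7, 205.2], [38, 60, 1775])]
```

{"api": "carry_out", "payload": {
  "plan": [
    [[0.001,-0.005,0.07,0,-0.6],[0,0,0.04,0,-0.6],[0,0,0.035,0,-0.6],[0,0,0,0,-0.6],[0,0,0,0,-0.6],[0,0,0,0,0.45],[0,0,0,0,0.45],[0,0,0,0,0.45]]
  ]
}}

```text
time: 5.5
position: [0.5089, -0.0502, 0.0761]
ee_rot: [0.0, 0.749, 0.663, 0.0]
contact_force: [-0.0, -0.1, 0.6]
grip_width: 0.062
grip_force: 0.0
```

{"api": "carry_out", "payload": {
  "plan": [
    [[0,0,-0.18,0,0.45],[0,0,-0.18,0,0.45],[-0.1,-0.15,0,0,0.45],[-0.15,-0.12,0,0,0.45],[-0.15,-0.1,0,0,0.45],[0,0,0,0,0.45],[0,0,0,0,0.45]]
  ]
}}

```text
time: 6.38
position: [0.3846, -0.1555, 0.1843]
ee_rot: [0.0, 0.749, 0.663, 0.0]
contact_force: [0.5, -0.2, -0.0]
grip_width: 0.0618
grip_force: 0.0
```

```bash
cat >> h.py <<'E'
def look(c):  # caps in carrier relative to wells
    Z=world(c)[...,2]
    for b in blobs(c,roi(Z.shape,255,180,325,245)&(Z>.072)&(Z<.1),.085,60):
        k=min(WELL,key=lambda k:np.hypot(*(WELL[k]-b[0])));d=np.array(b[0])-WELL[k];print("in",k,"ŷ,x̂ mm",(1e3*np.array([d@Y,d@X])).round(1),b[2])
    J=jars(c);print("jars",J);return J
E
python3 - <<'E'
from h import *;from bench import robot
look(robot.capture("top"));o=robot.get_obs();j=[.404,-.3018];path(o,[*j,.18],[*j,.068],[*j,.18],[*WELL["b0"],.18])
E
```

```text
in b- ŷ,x̂ mm [-0.1 -0.9] [14, 14, 163]
jars [[0.5763, -0.3014], [0.5703, -0.2178], [0.4972, -0.2997]]
t 6.42 pos [ 0.385  -0.155   0.1842] yaw y -6.93 tilt -1.0 w 0.062 F [-1.  -0.5  0.8]
-> [ 0.404  -0.3018  0.18  ] [-0.478, 0.122, 0.014]
-> [ 0.404  -0.3018  0.068 ] [-0.0, -0.0, 0.373]
-> [ 0.404  -0.3018  0.18  ] [0.0, 0.0, -0.373]
-> [0.5168 0.0111 0.18  ] [1.081, 0.248, 0.001]
```

{"api": "carry_out", "payload": {
  "plan": [
    [[-0.16,0.041,0.005,0,0.45],[-0.16,0.041,0.005,0,0.45],[-0.158,0.04,0.004,0,0.45],[0,0,0,0,0.45],[0,0,0.15,0,0.45],[0,0,0.14,0,0.45],[0,0,0.083,0,0.45],[0,0,0,0,0.45],[0,0,0,0,0.45],[0,0,0,0,-0.6],[0,0,0,0,-0.6],[0,0,0,0,-0.6]]
  ]
}}

```text
time: 7.92
position: [0.4039, -0.3028, 0.0692]
ee_rot: [0.001, 0.749, 0.663, 0.0]
contact_force: [0.8, 1.4, 7.6]
grip_width: 0.0431
grip_force: 29.7
```

{"api": "carry_out", "payload": {
  "plan": [
    [[0,0,-0.18,0,-0.6],[0,0,-0.193,0,-0.6],[0.18,0.041,0,0,-0.6],[0.18,0.041,0,0,-0.6],[0.18,0.041,0,0,-0.6],[0.18,0.041,0,0,-0.6],[0.18,0.041,0,0,-0.6],[0.181,0.043,0,0,-0.6],[0,0,0,0,-0.6],[0,0,0,0,-0.6],[0,0,0.15,0,-0.6],[0,0,0,0,-0.6]]
  ]
}}

```text
time: 9.43
position: [0.5137, 0.0082, 0.1328]
ee_rot: [-0.001, 0.75, 0.662, -0.003]
contact_force: [-0.7, 0.4, -1.3]
grip_width: 0.0435
grip_force: 31.4
```

Run:
```python
from h import *;from bench import robot
o=robot.get_obs();path(o,[*WELL["b0"],.077])
```

```text
t 9.43 pos [0.5137 0.0082 0.1328] yaw y -7.12 tilt -1.0 w 0.0435 F [-0.7  0.4 -1.3]
-> [0.5168 0.0111 0.077 ] [0.011, 0.01, 0.186]
```

{"api": "carry_out", "payload": {
  "plan": [
    [[0,0,0,0,-0.6],[0,0,0,0,-0.6]]
  ]
}}

```text
time: 9.68
position: [0.517, 0.01, 0.1363]
ee_rot: [0.001, 0.749, 0.662, 0.001]
contact_force: [0.9, 0.3, -0.8]
grip_width: 0.0432
grip_force: 31.4
```

{"api": "carry_out", "payload": {
  "plan": [
    [[0,0,0.1,0,-0.6],[0,0,0.097,0,-0.6],[0,0,0,0,-0.6],[0,0,0,0,-0.6],[0,0,0,0,0.45],[0,0,0,0,0.45],[0,0,-0.17,0,0.45],[0,0,-0.17,0,0.45],[-0.16,-0.06,0,0,0.45],[-0.16,-0.06,0,0,0.45],[0,0,0,0,0.45],[0,0,0,0,0.45]]
  ]
}}

```text
time: 11.18
position: [0.4691, -0.0804, 0.1781]
ee_rot: [0.0, 0.749, 0.663, 0.0]
contact_force: [0.4, 0.1, -0.2]
grip_width: 0.0617
grip_force: 0.0
```

Run:
```python
from h import *;from bench import robot
look(robot.capture("top"));o=robot.get_obs();j=[.4087,-.2215];path(o,[*j,.18],[*j,.068],[*j,.18],[*WELL["b+"],.18])
```

```text
in b0 ŷ,x̂ mm [-1.2 -0.7] [14, 15, 162]
in b- ŷ,x̂ mm [ 1.1 -0.8] [14, 14, 153]
jars [[0.5768, -0.3015], [0.497, -0.2996]]
t 11.22 pos [ 0.4694 -0.0798  0.178 ] yaw y -6.94 tilt -1.0 w 0.0619 F [0.2 0.3 0.6]
-> [ 0.4087 -0.2215  0.18  ] [-0.493, -0.144, -0.007]
-> [ 0.4087 -0.2215  0.068 ] [-0.0, -0.0, 0.373]
-> [ 0.4087 -0.2215  0.18  ] [0.0, 0.0, -0.373]
-> [0.5244 0.0726 0.18  ] [1.02, 0.265, 0.001]
```

{"api": "carry_out", "payload": {
  "plan": [
    [[-0.165,-0.048,-0.002,0,0.45],[-0.164,-0.048,-0.002,0,0.45],[-0.164,-0.048,-0.003,0,0.45],[0,0,0,0,0.45],[0,0,0.15,0,0.45],[0,0,0.14,0,0.45],[0,0,0.083,0,0.45],[0,0,0,0,0.45],[0,0,0,0,0.45],[0,0,0,0,-0.6],[0,0,0,0,-0.6],[0,0,0,0,-0.6]]
  ]
}}

```text
time: 12.72
position: [0.4089, -0.2222, 0.0692]
ee_rot: [0.001, 0.749, 0.663, 0.001]
contact_force: [0.6, 1.2, 5.2]
grip_width: 0.0429
grip_force: 29.8
```

{"api": "carry_out", "payload": {
  "plan": [
    [[0,0,-0.18,0,-0.6],[0,0,-0.193,0,-0.6],[0.17,0.044,0,0,-0.6],[0.17,0.044,0,0,-0.6],[0.17,0.044,0,0,-0.6],[0.17,0.044,0,0,-0.6],[0.17,0.044,0,0,-0.6],[0.17,0.045,0,0,-0.6],[0,0,0,0,-0.6],[0,0,0.12,0,-0.6],[0,0,0,0,-0.6],[0,0,0,0,-0.6]]
  ]
}}

```text
time: 14.22
position: [0.5243, 0.0713, 0.1448]
ee_rot: [0.0, 0.749, 0.662, 0.0]
contact_force: [-0.2, 0.4, -1.2]
grip_width: 0.0433
grip_force: 31.8
```

{"api": "carry_out", "payload": {
  "plan": [
    [[0,0,0,0,-0.6],[0,0,0,0,-0.6]]
  ]
}}

```text
time: 14.48
position: [0.5245, 0.0718, 0.1447]
ee_rot: [0.0, 0.749, 0.663, 0.001]
contact_force: [0.6, 0.3, -1.7]
grip_width: 0.0435
grip_force: 31.8
```

{"api": "carry_out", "payload": {
  "plan": [
    [[0,0,0.12,0,-0.6],[0,0,0.105,0,-0.6],[0,0,0,0,-0.6],[0,0,0,0,-0.6],[0,0,0,0,0.45],[0,0,0,0,0.45],[0,0,-0.17,0,0.45],[0,0,-0.17,0,0.45],[-0.19,-0.1,0,0,0.45],[-0.19,-0.1,0,0,0.45],[0,0,0,0,0.45],[0,0,0,0,0.45]]
  ]
}}

```text
time: 15.98
position: [0.4533, -0.0307, 0.1789]
ee_rot: [0.0, 0.749, 0.662, 0.001]
contact_force: [0.2, 0.8, -0.5]
grip_width: 0.0624
grip_force: 0.0
```

Run:
```python
from h import *;from bench import robot
look(robot.capture("top"));o=robot.get_obs();j=[.497,-.2996];path(o,[*j,.18],[*j,.068],[*j,.18],[*WELL["f-"],.18])
```

```text
in b+ ŷ,x̂ mm [-0.6 -0.3] [15, 15, 163]
in b0 ŷ,x̂ mm [ 7.  -2.4] [8, 15, 88]
jars [[0.5763, -0.3013], [0.57, -0.2175], [0.4972, -0.2998]]
t 16.02 pos [ 0.4536 -0.03    0.1788] yaw y -6.94 tilt -1.0 w 0.0617 F [ 0.4 -0.1  0. ]
-> [ 0.497  -0.2996  0.18  ] [-0.875, 0.252, -0.004]
-> [ 0.497  -0.2996  0.068 ] [-0.0, -0.001, 0.373]
-> [ 0.497  -0.2996  0.18  ] [0.0, 0.001, -0.373]
-> [ 0.4348 -0.0412  0.18  ] [0.83, -0.31, 0.0]
```

{"api": "carry_out", "payload": {
  "plan": [
    [[-0.175,0.05,0,0,0.45],[-0.175,0.05,0,0,0.45],[-0.175,0.05,0,0,0.45],[-0.175,0.051,-0.002,0,0.45],[-0.175,0.051,-0.002,0,0.45],[0,0,0,0,0.45],[0,0,0.15,0,0.45],[0,0,0.14,0,0.45],[0,0,0.083,0,0.45],[0,0,0,0,0.45],[0,0,0,0,0.45],[0,0,0,0,0.45]]
  ]
}}

```text
time: 17.52
position: [0.4971, -0.3005, 0.069]
ee_rot: [0.001, 0.749, 0.663, 0.0]
contact_force: [-0.1, -1.0, 0.8]
grip_width: 0.0619
grip_force: 0.0
```

{"api": "carry_out", "payload": {
  "plan": [
    [[0,0,0,0,-0.6],[0,0,0,0,-0.6],[0,0,0,0,-0.6],[0,0,-0.18,0,-0.6],[0,0,-0.193,0,-0.6],[0.166,-0.062,0,0,-0.6],[0.166,-0.062,0,0,-0.6],[0.166,-0.062,0,0,-0.6],[0.166,-0.062,0,0,-0.6],[0.166,-0.062,0,0,-0.6],[0,0,0.1,0,-0.6],[0,0,0,0,-0.6]]
  ]
}}

```text
time: 19.02
position: [0.4324, -0.0419, 0.1485]
ee_rot: [-0.001, 0.748, 0.663, -0.001]
contact_force: [-0.2, -0.6, -1.2]
grip_width: 0.0431
grip_force: 31.4
```

{"api": "carry_out", "payload": {
  "plan": [
    [[0,0,0,0,-0.6],[0,0,0,0,-0.6],[0,0,0,0,-0.6]]
  ]
}}

```text
time: 19.4
position: [0.4343, -0.0425, 0.15]
ee_rot: [0.0, 0.749, 0.662, 0.0]
contact_force: [0.1, -0.3, -1.8]
grip_width: 0.0435
grip_force: 31.4
```

{"api": "carry_out", "payload": {
  "plan": [
    [[0,0,0.12,0,-0.6],[0,0,0.122,0,-0.6],[0,0,0,0,-0.6],[0,0,0,0,-0.6],[0,0,0,0,0.45],[0,0,0,0,0.45],[0,0,-0.17,0,0.45],[0,0,-0.17,0,0.45],[-0.14,0,0,0,0.45],[-0.14,0,0,0,0.45],[0,0,0,0,0.45],[0,0,0,0,0.45]]
  ]
}}

```text
time: 20.9
position: [0.4237, -0.1251, 0.1792]
ee_rot: [0.0, 0.749, 0.663, 0.0]
contact_force: [-0.2, -0.2, -0.4]
grip_width: 0.0618
grip_force: 0.0
```

Run:
```python
from h import *;from bench import robot
look(robot.capture("top"));o=robot.get_obs();j=[.57,-.2176];path(o,[*j,.18],[*j,.068],[*j,.18],[*WELL["f0"],.18])
```

```text
in b+ ŷ,x̂ mm [-0.6 -0.6] [15, 15, 165]
in b0 ŷ,x̂ mm [-1.2 -0.7] [14, 15, 162]
in b- ŷ,x̂ mm [ 0. -1.] [14, 14, 162]
in f- ŷ,x̂ mm [-0.4 -0.3] [15, 15, 170]
jars [[0.5764, -0.3013], [0.5702, -0.2178]]
t 20.95 pos [ 0.4238 -0.1247  0.1791] yaw y -6.94 tilt -1.0 w 0.0617 F [ 0.8  0.7 -0.2]
-> [ 0.57   -0.2176  0.18  ] [-0.249, 0.521, -0.003]
-> [ 0.57   -0.2176  0.068 ] [-0.0, -0.0, 0.373]
-> [ 0.57   -0.2176  0.18  ] [0.0, 0.0, -0.373]
-> [0.4424 0.0203 0.18  ] [0.736, -0.518, 0.0]
```

{"api": "carry_out", "payload": {
  "plan": [
    [[-0.083,0.174,0,0,0.3],[-0.083,0.174,0,0,0.3],[-0.083,0.173,-0.003,0,0.3],[0,0,0,0,0.3],[0,0,0,0,0.3],[0,0,0,0,0.3],[0,0,0.15,0,0.3],[0,0,0.14,0,0.3],[0,0,0.083,0,0.3],[0,0,0,0,0.3],[0,0,0,0,0.3]]
  ]
}}

```text
time: 22.32
position: [0.5703, -0.2184, 0.0693]
ee_rot: [0.001, 0.749, 0.663, 0.0]
contact_force: [1.3, 0.3, 0.1]
grip_width: 0.0552
grip_force: 0.0
```

{"api": "carry_out", "payload": {
  "plan": [
    [[0,0,0,0,-0.6],[0,0,0,0,-0.6],[0,0,0,0,-0.6],[0,0,-0.18,0,-0.6],[0,0,-0.193,0,-0.6],[0.147,-0.104,0,0,-0.6],[0.147,-0.104,0,0,-0.6],[0.147,-0.104,0,0,-0.6],[0.147,-0.103,0,0,-0.6],[0.148,-0.103,0,0,-0.6],[0,0,0.1,0,-0.6],[0,0,0,0,-0.6]]
  ]
}}

```text
time: 23.82
position: [0.4411, 0.0195, 0.1492]
ee_rot: [-0.001, 0.748, 0.663, -0.001]
contact_force: [-0.1, -0.5, -0.6]
grip_width: 0.0432
grip_force: 31.5
```

{"api": "carry_out", "payload": {
  "plan": [
    [[0,0,0,0,-0.6],[0,0,0,0,-0.6],[0,0,0,0,-0.6]]
  ]
}}

```text
time: 24.2
position: [0.4428, 0.0191, 0.1503]
ee_rot: [0.0, 0.749, 0.662, 0.0]
contact_force: [0.1, 0.4, -1.3]
grip_width: 0.043
grip_force: 31.5
```

{"api": "carry_out", "payload": {
  "plan": [
    [[0,0,0.12,0,-0.6],[0,0,0.123,0,-0.6],[0,0,0,0,-0.6],[0,0,0,0,-0.6],[0,0,0,0,0.45],[0,0,0,0,0.45],[0,0,-0.17,0,0.45],[0,0,-0.17,0,0.45],[-0.19,0,0,0,0.45],[-0.19,0,0,0,0.45],[-0.1,0,0,0,0.45],[0,0,0,0,0.45]]
  ]
}}

```text
time: 25.7
position: [0.4243, -0.126, 0.1793]
ee_rot: [0.0, 0.75, 0.661, -0.0]
contact_force: [0.7, 0.4, 0.9]
grip_width: 0.0617
grip_force: 0.0
```

Run:
```python
from h import *;from bench import robot
look(robot.capture("top"));o=robot.get_obs();j=[.5764,-.3014];path(o,[*j,.18],[*j,.068],[*j,.18],[*WELL["f+"],.18])
```

```text
in b+ ŷ,x̂ mm [-1.6 -2.7] [15, 14, 163]
in b0 ŷ,x̂ mm [-1.3 -0.6] [14, 15, 161]
in b- ŷ,x̂ mm [-0.1 -1. ] [14, 14, 162]
in f0 ŷ,x̂ mm [-0.4  0.2] [14, 14, 161]
in f- ŷ,x̂ mm [-0.5 -0.3] [15, 15, 168]
jars [[0.5767, -0.3016]]
t 25.75 pos [ 0.4246 -0.1243  0.1793] yaw y -7.13 tilt -1.0 w 0.0618 F [ 0.6  1.6 -0.2]
-> [ 0.5764 -0.3014  0.18  ] [-0.523, 0.575, -0.002]
-> [ 0.5764 -0.3014  0.068 ] [0.0, -0.0, 0.373]
-> [ 0.5764 -0.3014  0.18  ] [-0.0, 0.0, -0.373]
-> [0.45   0.0818 0.18  ] [1.215, -0.577, -0.001]
```

{"api": "carry_out", "payload": {
  "plan": [
    [[-0.131,0.144,0,0,0.4],[-0.131,0.144,0,0,0.4],[-0.131,0.144,0,0,0.4],[-0.131,0.143,0,0,0.4],[0,0,0,0,0.4],[0,0,0,0,0.4],[0,0,0,0,0.4],[0,0,0.15,0,0.4],[0,0,0.14,0,0.4],[0,0,0.083,0,0.4],[0,0,0,0,0.4],[0,0,0,0,0.4]]
  ]
}}

```text
time: 27.25
position: [0.5777, -0.3002, 0.0686]
ee_rot: [0.001, 0.749, 0.663, 0.0]
contact_force: [-0.8, -0.2, 0.5]
grip_width: 0.0598
grip_force: 0.0
```

{"api": "carry_out", "payload": {
  "plan": [
    [[0,0,0,0,-0.6],[0,0,0,0,-0.6],[0,0,0,0,-0.6],[0,0,-0.18,0,-0.6],[0,0,-0.193,0,-0.6],[0.174,-0.082,0,0,-0.6],[0.174,-0.082,0,0,-0.6],[0.174,-0.082,0,0,-0.6],[0.174,-0.082,0,0,-0.6],[0.173,-0.083,0,0,-0.6],[0.173,-0.083,0,0,-0.6],[0.173,-0.083,0,0,-0.6]]
  ]
}}

```text
time: 28.75
position: [0.449, 0.084, 0.1799]
ee_rot: [0.001, 0.749, 0.663, 0.001]
contact_force: [1.1, 1.6, -0.8]
grip_width: 0.0432
grip_force: 31.4
```

{"api": "carry_out", "payload": {
  "plan": [
    [[0,0,0.1,0,-0.6],[0,0,0,0,-0.6],[0,0,0,0,-0.6],[0,0,0,0,-0.6],[0,0,0,0,-0.6]]
  ]
}}

```text
time: 29.38
position: [0.45, 0.0819, 0.1495]
ee_rot: [0.0, 0.749, 0.662, 0.0]
contact_force: [0.2, -0.5, -0.7]
grip_width: 0.0431
grip_force: 31.3
```

{"api": "carry_out", "payload": {
  "plan": [
    [[0.004,0,0.12,0,-0.6],[0,0,0.12,0,-0.6],[0,0,0,0,-0.6],[0,0,0,0,-0.6],[0,0,0,0,0.45],[0,0,0,0,0.45],[0,0,-0.17,0,0.45],[0,0,-0.17,0,0.45],[-0.19,-0.04,0,0,0.7],[-0.19,-0.04,0,0,0.7],[0,0,0,0,0.7],[0,0,0,0,0.7]]
  ]
}}

```text
time: 30.88
position: [0.4122, -0.0265, 0.1794]
ee_rot: [0.0, 0.749, 0.662, 0.0]
contact_force: [0.2, 1.1, -0.4]
grip_width: 0.0725
grip_force: 0.0
```

Run:
```python
from h import *;from bench import robot
c=robot.capture("top");look(c);Z=world(c)[...,2];m=roi(Z.shape,340,190,385,228)&(Z>.06)&(Z<.08)
v,u=np.nonzero(m);P=np.array([ray(c,a,b,.067)[:2] for a,b in zip(u,v)],np.float32);(k,r)=cv2.minEnclosingCircle(P);print("cup",k,r,cv2.fitEllipse(P)[0])
o=robot.get_obs();j=[.496,-.2077];path(o,[*j,.18],[*j,.057],[*j,.18],[*ST,.18])
```

```text
in b+ ŷ,x̂ mm [-1.7 -2.8] [15, 14, 164]
in b0 ŷ,x̂ mm [-1.3 -0.6] [14, 15, 161]
in b- ŷ,x̂ mm [0.3 2.1] [14, 12, 137]
in f+ ŷ,x̂ mm [-0.4 -0.7] [15, 14, 160]
in f0 ŷ,x̂ mm [ 5.4 -1.8] [10, 14, 109]
jars []
cup (0.49592137336730957, -0.20801392197608948) 0.02617587521672249 (0.496305376291275, -0.2076345831155777)
t 30.93 pos [ 0.4124 -0.0258  0.1793] yaw y -6.94 tilt -1.0 w 0.0727 F [-0.3  0.5  0.7]
-> [ 0.496  -0.2077  0.18  ] [-0.568, 0.35, -0.002]
-> [ 0.496  -0.2077  0.057 ] [-0.0, -0.0, 0.41]
-> [ 0.496  -0.2077  0.18  ] [0.0, 0.0, -0.41]
-> [0.4718 0.1951 0.18  ] [1.323, -0.242, 0.0]
```

{"api": "carry_out", "payload": {
  "plan": [
    [[-0.142,0.0875,0,0,0.7],[-0.142,0.0875,0,0,0.7],[-0.142,0.0875,0,0,0.7],[-0.142,0.0875,0,0,0.7],[0,0,0,0,0.7],[0,0,0,0,0.7],[0,0,0,0,0.7],[0,0,0.15,0,0.7],[0,0,0.15,0,0.7],[0,0,0.108,0,0.7],[0,0,0,0,0.7],[0,0,0,0,0.7]]
  ]
}}

```text
time: 32.42
position: [0.4962, -0.2081, 0.0578]
ee_rot: [0.001, 0.749, 0.663, 0.0]
contact_force: [0.5, -0.2, 0.7]
grip_width: 0.0726
grip_force: 0.0
```

{"api": "carry_out", "payload": {
  "plan": [
    [[0,0,0,0,-0.5],[0,0,0,0,-0.5],[0,0,0,0,-0.5],[0,0,-0.2,0,-0.5],[0,0,-0.2,0,-0.5],[0.189,-0.035,0,0,-0.5],[0.189,-0.035,0,0,-0.5],[0.189,-0.035,0,0,-0.5],[0.189,-0.035,0,0,-0.5],[0.189,-0.034,0,0,-0.5],[0.189,-0.034,0,0,-0.5],[0.189,-0.034,0,0,-0.5]]
  ],
  "grip_force": 22
}}

```text
time: 33.92
position: [0.4716, 0.1959, 0.1775]
ee_rot: [0.001, 0.749, 0.663, 0.001]
contact_force: [1.8, -0.5, -0.7]
grip_width: 0.0505
grip_force: 24.1
```

{"api": "carry_out", "payload": {
  "plan": [
    [[0,0,0.15,0,-0.5],[0,0,0.07,0,-0.5],[0,0,0,0,-0.5],[0,0,0,0,-0.5],[0,0,0,0,-0.5],[0,0,0,0,-0.5]]
  ]
}}

```text
time: 34.67
position: [0.4721, 0.1942, 0.1113]
ee_rot: [0.0, 0.749, 0.663, 0.001]
contact_force: [-0.1, 0.1, -0.6]
grip_width: 0.0503
grip_force: 24.0
```

Run:
```python
from h import *;from bench import robot
path(robot.get_obs(),[*ST,.067])
```

```text
t 34.67 pos [0.4721 0.1942 0.1113] yaw y -7.01 tilt -1.0 w 0.0503 F [-0.1  0.1 -0.6]
-> [0.4718 0.1951 0.067 ] [0.003, -0.002, 0.148]
```

{"api": "carry_out", "payload": {
  "plan": [
    [[0.003,-0.002,0.08,0,-0.5],[0,0,0.07,0,-0.5],[0,0,0,0,-0.5],[0,0,0,0,-0.5],[0,0,0,0,0.7],[0,0,0,0,0.7],[0,0,0,0,0.7],[0,0,-0.15,0,0.7],[0,0,-0.2,0,0.7],[-0.1,-0.15,0,0,0.7],[0,-0.2,0,0,0.7],[0,0,0,0,0.7]]
  ]
}}

```text
time: 36.17
position: [0.3593, 0.1775, 0.1705]
ee_rot: [0.0, 0.748, 0.664, -0.001]
contact_force: [1.5, 0.4, -0.6]
grip_width: 0.0724
grip_force: 0.0
```

Run:
```python
from h import *;from bench import robot
c=robot.capture("top");look(c);Z=world(c)[...,2];m=roi(Z.shape,218,195,250,235)&(Z>.062)&(Z<.09)
v,u=np.nonzero(m);P=np.array([ray(c,a,b,.076)[:2] for a,b in zip(u,v)],np.float32);print("cup",cv2.minEnclosingCircle(P),ST)
s=robot.capture("side");W=world(s)
m=roi(Z.shape,222,240,252,280)&(W[...,2]>.28);print("side knob");p=W[m];print(len(p),p.mean(0),p.min(0),p.max(0))
W=world(c);m=roi(Z.shape,160,155,200,195)&(W[...,2]>.31)&(W[...,2]<.335);p=W[m];print("top knob",len(p),p.mean(0),np.ptp(p,0))
m=roi(Z.shape,160,155,200,195)&(W[...,2]>.31)&(W[...,2]<.335);v,u=np.nonzero(m);print(u.mean(),v.mean(),ray(c,u.mean(),v.mean(),.322))
m=roi(Z.shape,160,140,200,195)&(W[...,2]>.185)&(W[...,2]<.22);p=W[m];print("lever",len(p),p.mean(0))
path(robot.get_obs())
r=lambda a,k:cv2.resize(a,None,fx=k,fy=k,interpolation=cv2.INTER_CUBIC)
cv2.imwrite("pics/z1.png",np.hstack([r(c["color"][145:255,160:270],3.6),r(s["color"][215:325,200:310],3.6)]))
```

```text
in b+ ŷ,x̂ mm [-1.7 -2.8] [15, 14, 164]
in b0 ŷ,x̂ mm [-1.1 -0.8] [14, 15, 163]
in b- ŷ,x̂ mm [-0.2 -1.1] [14, 14, 163]
in f+ ŷ,x̂ mm [-0.2 -0.8] [15, 14, 161]
in f0 ŷ,x̂ mm [-0.4  0.1] [14, 14, 162]
in f- ŷ,x̂ mm [-0.4 -0.4] [15, 15, 169]
jars []
cup ((0.47065022587776184, 0.1953168660402298), 0.02620600163936615) [0.4718 0.1951]
side knob
200 [0.5595416  0.33850537 0.34109183] [0.47047215 0.29527735 0.28004017] [0.5767342  0.99576158 1.22295276]
top knob 79 [0.56573231 0.30470769 0.31268682] [0.02280969 0.02469005 0.00627166]
176.16455696202533 172.32911392405063 [0.5640511  0.30236727 0.322     ]
lever 71 [0.61106384 0.31656902 0.20097135]
t 36.27 pos [0.3634 0.1782 0.1709] yaw y -6.94 tilt -1.0 w 0.0727 F [-0.2 -0.1  0.5]
```

View pics/z1.png

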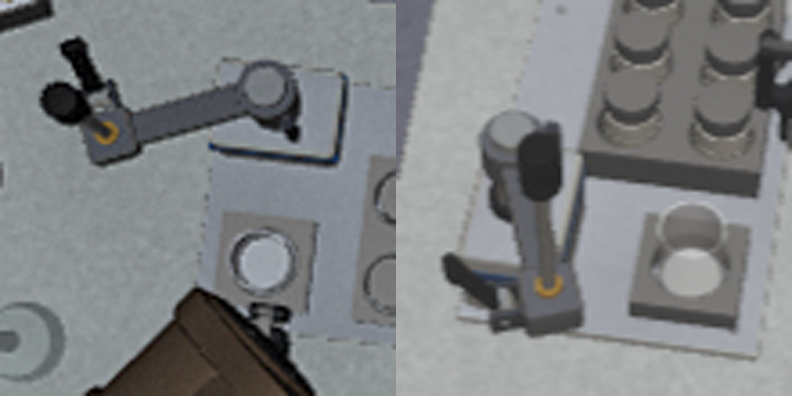

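{"api": "carry_out", "payload": {
  "plan": [
    [[0,0,-0.167,0,0.2],[0,0,-0.167,0,0.2],[0,0,-0.167,0,0.2],[0,0,-0.167,0,0.2],[0.125,0.155,0,0,0.2],[0.125,0.155,0,0,0.2],[0.125,0.154,0,0,0.2],[0.125,0.154,0,0,0.2],[0,0,0,0,0.2],[0,0,0,0,0.2],[0,0,0,0,0.2],[0,0,0,0,0.2]]
  ]
}}

```text
time: 37.78
position: [0.5652, 0.3039, 0.3719]
ee_rot: [0.0, 0.749, 0.663, 0.001]
contact_force: [-0.1, 0.0, 0.1]
grip_width: 0.0512
grip_force: 0.0
```

Run:
```python
from h import *;from bench import robot
o=robot.get_obs();k=[.5655,.3045];path(o,[*k,.37],[*k,.301])
s=robot.capture("side");r=lambda a,k:cv2.resize(a,None,fx=k,fy=k,interpolation=cv2.INTER_CUBIC)
cv2.imwrite("pics/z2.png",r(s["color"][190:325,170:310],4))
W=world(s);Z=W[...,2];m=roi(Z.shape,222,235,250,275)&(Z>.27)&(Z<.325);p=W[m];print(len(p),np.percentile(p,[2,50,98],axis=0).round(3))
```

```text
t 37.77 pos [0.5652 0.3039 0.3719] yaw y -7.01 tilt -1.0 w 0.0512 F [-0.1  0.   0.1]
-> [0.5655 0.3045 0.37  ] [0.002, 0.001, 0.006]
-> [0.5655 0.3045 0.301 ] [-0.0, -0.0, 0.23]
201 [[0.552 0.296 0.279]
 [0.563 0.314 0.309]
 [0.576 0.319 0.317]]
```

View pics/z2.png

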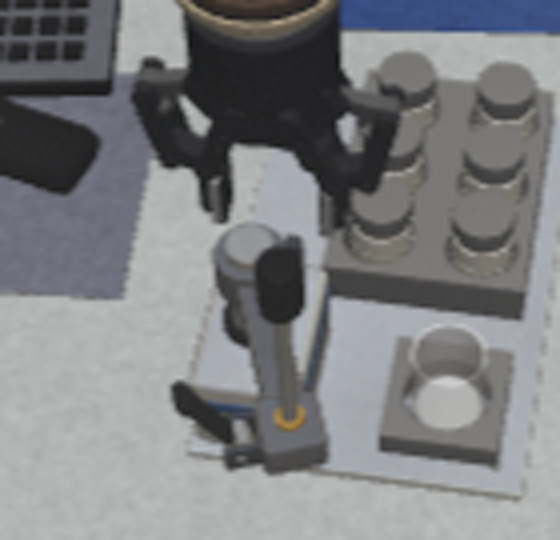

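{"api": "carry_out", "payload": {
  "plan": [
    [[0.002,0.001,0.08,0,0.2],[0,0,0.08,0,0.2],[0,0,0.07,0,0.2],[0,0,0,0,0.2],[0,0,0,0,-0.9],[0,0,0,0,-0.9],[0,0,0,0,-0.9],[0,0,0,0,-0.9]]
  ],
  "grip_force": 30
}}

```text
time: 38.83
position: [0.5662, 0.3053, 0.3025]
ee_rot: [0.0, 0.749, 0.663, 0.001]
contact_force: [0.6, 0.4, 1.4]
grip_width: 0.0253
grip_force: 31.2
```

Run:
```python
from h import *;from bench import robot
o=robot.get_obs();path(o);print(o["grip_force"],o["wrist_torque"].round(2))
p,M=state(o);d=p[:2]-MAST;print("rel ŷ,x̂",d@Y,d@X,np.hypot(*d));th0=np.arctan2(d@Y,-(d@X));print("th",th0)
for n in(18,):
    t=np.linspace(th0,-.02,n+1);A=np.c_[.13*np.sin(t),-.13*np.cos(t)];print((np.diff(A,axis=0)/.3).round(4).tolist())
```

```text
t 38.83 pos [0.5662 0.3053 0.3025] yaw y -6.98 tilt -1.0 w 0.0253 F [0.6 0.4 1.4]
31.16535723209381 [ 0.14 -0.11 -0.05]
rel ŷ,x̂ 0.12096362835308214 -0.049878382470226905 0.1308493069916343
th 1.1796957938251538
[[-0.0119, -0.0263], [-0.0136, -0.0255], [-0.0153, -0.0245], [-0.0169, -0.0234], [-0.0184, -0.0223], [-0.0198, -0.021], [-0.0212, -0.0196], [-0.0225, -0.0182], [-0.0236, -0.0166], [-0.0247, -0.015], [-0.0256, -0.0133], [-0.0264, -0.0116], [-0.0272, -0.0098], [-0.0278, -0.008], [-0.0282, -0.0061], [-0.0286, -0.0042], [-0.0288, -0.0023], [-0.0289, -0.0004]]
```

{"api": "carry_out", "payload": {
  "plan": [
    [[-0.012,-0.026,0,0,-0.9],[-0.0136,-0.0255,0,0,-0.9],[-0.0153,-0.0245,0,0,-0.9],[-0.017,-0.0235,0,0,-0.9],[-0.0184,-0.0223,0,0,-0.9],[-0.02,-0.021,0,0,-0.9],[-0.0212,-0.0196,0,0,-0.9],[-0.0225,-0.0182,0,0,-0.9],[-0.0236,-0.0166,0,0,-0.9],[0,0,0,0,-0.9]]
  ]
}}

```text
time: 40.08
position: [0.5007, 0.2626, 0.3019]
ee_rot: [0.0, 0.749, 0.663, -0.001]
contact_force: [1.4, -0.6, 1.8]
grip_width: 0.0253
grip_force: 31.1
```

{"api": "carry_out", "payload": {
  "plan": [
    [[-0.0247,-0.015,0,0,-0.9],[-0.0256,-0.0133,0,0,-0.9],[-0.0264,-0.0116,0,0,-0.9],[-0.0272,-0.01,0,0,-0.9],[-0.0278,-0.008,0,0,-0.9],[-0.0282,-0.006,0,0,-0.9],[-0.0286,-0.004,0,0,-0.9],[-0.0288,-0.0023,0,0,-0.9],[-0.02,0,0,0,-0.9],[0,0,0,0,-0.9],[0,0,0,0,-0.9]]
  ]
}}

```text
time: 41.45
position: [0.472, 0.1953, 0.302]
ee_rot: [0.0, 0.749, 0.663, 0.0]
contact_force: [5.5, 0.9, -0.2]
grip_width: 0.0252
grip_force: 30.8
```

Run:
```python
from h import *;from bench import robot
o=robot.get_obs();path(o,[*ST,.302]);print(o["grip_force"],o["wrist_torque"].round(2))
p,M=state(o);d=p[:2]-MAST;print("rel ŷ,x̂",d@Y,d@X,np.hypot(*d),"F ŷ x̂",o["contact_force"][:2]@Y,o["contact_force"][:2]@X)
```

```text
t 41.45 pos [0.472  0.1953 0.302 ] yaw y -6.98 tilt -1.0 w 0.0252 F [ 5.5  0.9 -0.2]
-> [0.4718 0.1951 0.302 ] [-0.001, -0.0, -0.0]
30.838944017887115 [ 0.17 -1.15  0.47]
rel ŷ,x̂ 0.0002627222348318233 -0.12986076158198392 0.12986667341568844 F ŷ x̂ 1.5897454947628313 5.335231577385069
```

{"api": "carry_out", "payload": {
  "plan": [
    [[-0.006,0,0,0,-0.9],[0,0,0,0,-0.9],[0,0,0.05,0,-0.9],[0,0,0.05,0,-0.9],[0,0,0.05,0,-0.9],[0,0,0.05,0,-0.9],[0,0,0.05,0,-0.9],[0,0,0.03,0,-0.9],[0,0,0.02,0,-0.9],[0,0,0,0,-0.9],[0,0,0,0,-0.9]]
  ]
}}

```text
time: 42.82
position: [0.4717, 0.1936, 0.2106]
ee_rot: [-0.0, 0.749, 0.663, 0.0]
contact_force: [6.2, 2.5, -3.1]
grip_width: 0.0252
grip_force: 30.6
```

Run:
```python
from h import *;from bench import robot
o=robot.get_obs();path(o)
p,M=state(o);d=p[:2]-MAST;print("rel ŷ,x̂",d@Y,d@X,"F ŷ x̂",o["contact_force"][:2]@Y,o["contact_force"][:2]@X)
```

```text
t 42.83 pos [0.4717 0.1936 0.2106] yaw y -6.98 tilt -1.0 w 0.0252 F [ 6.2  2.5 -3.1]
rel ŷ,x̂ -0.0015343222214479692 -0.12990562560413213 F ŷ x̂ 3.28240698289335 5.83255768871285
```

{"api": "carry_out", "payload": {
  "plan": [
    [[0,0,0.006,0,-0.9],[0,0,0.006,0,-0.9],[0,0,0.006,0,-0.9],[0,0,0.006,0,-0.9],[0,0,0.006,0,-0.9],[0,0,0,0,-0.9]]
  ]
}}

```text
time: 43.58
position: [0.4717, 0.1936, 0.202]
ee_rot: [0.0, 0.749, 0.663, 0.0]
contact_force: [6.5, 0.6, -1.2]
grip_width: 0.0254
grip_force: 31.0
```

{"api": "carry_out", "payload": {
  "plan": [
    [[0,0,0.006,0,-0.9],[0,0,0.004,0,-0.9],[0,0,0,0,-0.9]]
  ]
}}

```text
time: 43.95
position: [0.4719, 0.1937, 0.201]
ee_rot: [0.001, 0.749, 0.663, 0.001]
contact_force: [-1.2, -2.3, 21.7]
grip_width: 0.025
grip_force: 33.2
```

{"api": "carry_out", "payload": {
  "plan": [
    [[0,0,0.007,0,-0.9],[0,0,0,0,-0.9]]
  ]
}}

```text
time: 44.2
position: [0.472, 0.1941, 0.2]
ee_rot: [0.001, 0.749, 0.663, 0.001]
contact_force: [-4.5, -4.0, 34.6]
grip_width: 0.0253
grip_force: 35.2
```

{"api": "carry_out", "payload": {
  "plan": [
    [[0,0,-0.008,0,-0.9],[0,0,0,0,-0.9],[0,0,0,0,0.0],[0,0,0,0,0.0],[0,0,0,0,0.0],[0,0,-0.1,0,0.0],[0,0,-0.2,0,0.0],[0,0,-0.1,0,-1],[0,-0.2,0,0,-1],[0,-0.2,0,0,-1],[0,0,0,0,-1],[0,0,0,0,-1]]
  ]
}}

```text
time: 45.7
position: [0.3526, 0.208, 0.3203]
ee_rot: [0.0, 0.749, 0.663, 0.0]
contact_force: [0.7, 0.3, -0.2]
grip_width: 0.0002
grip_force: 0.0
```

Run:
```python
from h import *;from bench import robot
path(robot.get_obs())
c=robot.capture("top");s=robot.capture("side");W=world(c);Z=W[...,2]
for a,b in((.195,.225),(.225,.3)):
    m=roi(Z.shape,205,190,250,235)&(Z>a)&(Z<b)
    n,l,st,cen=cv2.connectedComponentsWithStats(m.astype(np.uint8))
    for i in range(1,n):
        p=W[l==i]
        if len(p)>5:d=p[:,:2].mean(0)-ST;print(a,len(p),p.mean(0).round(4),"rel st ŷ x̂",(d@Y).round(4),(d@X).round(4),"z",np.percentile(p[:,2],[5,50,95]).round(3))
r=lambda a,k:cv2.resize(a,None,fx=k,fy=k,interpolation=cv2.INTER_CUBIC)
cv2.imwrite("pics/z3.png",np.hstack([r(c["color"][155:255,180:280],4),r(s["color"][215:315,220:320],4)]))
```

```text
t 45.7 pos [0.3526 0.208  0.3203] yaw y -6.99 tilt -1.0 w 0.0002 F [ 0.7  0.3 -0.2]
0.195 15 [0.48   0.2511 0.2007] rel st ŷ x̂ 0.0566 0.0013 z [0.196 0.202 0.206]
0.195 78 [0.4717 0.1959 0.2105] rel st ŷ x̂ 0.0008 -0.0002 z [0.205 0.211 0.214]
```

View pics/z3.png

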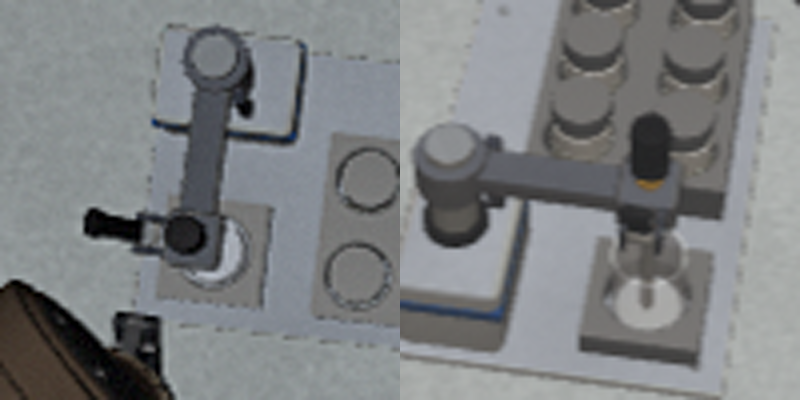

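{"api": "carry_out", "payload": {
  "plan": [
    [[0.067,0.135,0,0,-1],[0.067,0.134,0,0,-1],[0.066,0.134,0,0,-1],[0,0,0,0,-1],[0,0,0,0,-1],[0,0,0.12,0,-1],[0,0,0.11,0,-1],[0,0,0,0,-1],[0,0,0,0,-1],[0,0,0,0,-1]]
  ]
}}

```text
time: 47.05
position: [0.4802, 0.2536, 0.2528]
ee_rot: [0.0, 0.749, 0.663, 0.001]
contact_force: [-0.1, 1.0, 0.3]
grip_width: 0.0002
grip_force: 0.0
```

Run:
```python
from h import *;from bench import robot
path(robot.get_obs(),[*(ST+.058*Y+.001*X),.25])
```

```text
t 47.05 pos [0.4802 0.2536 0.2528] yaw y -6.99 tilt -1.0 w 0.0002 F [-0.1  1.   0.3]
-> [0.4799 0.2525 0.25  ] [-0.003, -0.0, 0.009]
```

{"api": "carry_out", "payload": {
  "plan": [
    [[-0.003,0,0.02,0,-1],[0,0,0.02,0,-1],[0,0,0.02,0,-1],[0,0,0.02,0,-1],[0.003,0,0.02,0,-1],[0.004,0,0.02,0,-1],[0.006,0,0.02,0,-1],[0.006,0,0.02,0,-1],[0,0,0,0,-1]]
  ]
}}

```text
time: 48.18
position: [0.4799, 0.2575, 0.2023]
ee_rot: [-0.0, 0.749, 0.663, -0.001]
contact_force: [0.3, 0.1, -0.2]
grip_width: 0.0001
grip_force: 0.0
```

Run:
```python
from h import *;from bench import robot
o=robot.get_obs();path(o);p,M=state(o);print("rel ŷ x̂",(p[:2]-ST)@Y,(p[:2]-ST)@X)
s=robot.capture("side");cv2.imwrite("pics/z4.png",cv2.resize(s["color"][190:320,200:330],None,fx=4,fy=4))
```

```text
t 48.17 pos [0.4799 0.2575 0.2023] yaw y -6.99 tilt -1.0 w 0.0001 F [ 0.3  0.1 -0.2]
rel ŷ x̂ 0.06292702740451313 0.0003892294128194992
```

View pics/z4.png

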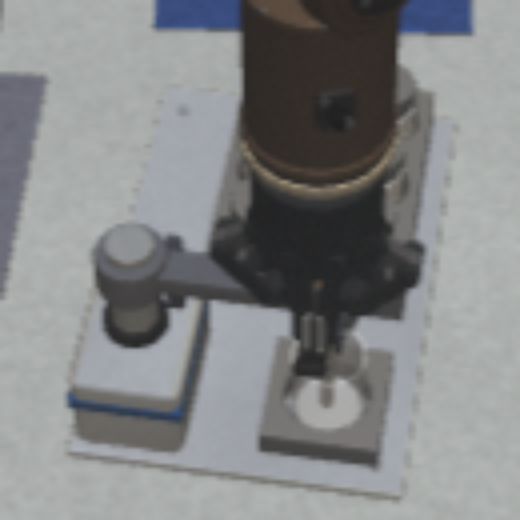

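{"api": "carry_out", "payload": {
  "plan": [
    [[0.006,0,0.015,0,-1],[0.006,0,0.015,0,-1],[0.006,0,0.015,0,-1],[0.004,0,0.015,0,-1],[0,0,0.01,0,-1],[0,0,0,0,-1]]
  ]
}}

```text
time: 48.98
position: [0.4809, 0.2639, 0.1817]
ee_rot: [0.0, 0.749, 0.663, -0.001]
contact_force: [-0.1, 1.4, 0.5]
grip_width: 0.0
grip_force: 0.3
```

{"api": "carry_out", "payload": {
  "plan": [
    [[0,0,0.01,0,-1],[0,0,0,0,-1]]
  ]
}}

```text
time: 49.22
position: [0.4809, 0.2642, 0.1791]
ee_rot: [0.0, 0.749, 0.663, -0.0]
contact_force: [-0.5, 1.4, 3.0]
grip_width: -0.0
grip_force: 1.4
```

{"api": "carry_out", "payload": {
  "plan": [
    [[0,0,0.01,0,-1],[0,0,0,0,-1]]
  ]
}}

```text
time: 49.48
position: [0.482, 0.2658, 0.1786]
ee_rot: [0.0, 0.749, 0.663, 0.002]
contact_force: [-3.4, -0.5, 23.0]
grip_width: -0.0001
grip_force: 11.6
```

{"api": "carry_out", "payload": {
  "plan": [
    [[0,0,-0.1,0,-1],[0,0,-0.2,0,-1],[0,0,-0.2,0,-1],[0,-0.2,0,0,-1],[0,-0.2,0,0,-1],[0,-0.1,0,0,-1],[0,0,0,0,-1]]
  ]
}}

```text
time: 50.35
position: [0.3301, 0.2823, 0.3261]
ee_rot: [0.001, 0.748, 0.664, -0.0]
contact_force: [1.3, 0.4, 0.3]
grip_width: -0.0001
grip_force: 0.0
```

Run:
```python
from h import *;from bench import robot
path(robot.get_obs())
c=robot.capture("top");s=robot.capture("side");look(c);W=world(c);Z=W[...,2]
m=roi(Z.shape,195,190,250,235)&(Z>.195)&(Z<.225);p=W[m];d=p[:,:2].mean(0)-ST;print("knob",len(p),p.mean(0).round(4),"rel",(d@Y).round(4),(d@X).round(4))
d=W[...,:2]-ST;a=d@Y;b=d@X
m=(a>.05)&(a<.12)&(abs(b)<.015)&(Z>.08)&(Z<.22);print("lever ŷ,z",[(round(float(np.median(a[m&(a>q)&(a<q+.01)])),3),round(float(np.median(Z[m&(a>q)&(a<q+.01)])),4)) for q in np.arange(.05,.11,.01) if (m&(a>q)&(a<q+.01)).sum()])
r=lambda a,k:cv2.resize(a,None,fx=k,fy=k,interpolation=cv2.INTER_CUBIC)
cv2.imwrite("pics/z5.png",np.hstack([r(c["color"][155:255,180:280],4),r(s["color"][215:315,220:320],4)]))
```

```text
t 50.35 pos [0.3301 0.2823 0.3261] yaw y -6.84 tilt -1.0 w -0.0001 F [1.3 0.4 0.3]
in b+ ŷ,x̂ mm [-1.7 -2.8] [15, 14, 164]
in b0 ŷ,x̂ mm [-1.3 -0.6] [14, 15, 161]
in b- ŷ,x̂ mm [-0.1 -1.1] [14, 14, 164]
in f+ ŷ,x̂ mm [-0.2 -0.8] [15, 14, 162]
in f0 ŷ,x̂ mm [-0.4  0.1] [14, 14, 162]
in f- ŷ,x̂ mm [-0.5 -0.1] [15, 15, 169]
jars []
knob 79 [0.4717 0.1965 0.2098] rel 0.0014 -0.0003
lever ŷ,z [(0.055, 0.1533), (0.065, 0.1526), (0.075, 0.1524), (0.086, 0.1536), (0.095, 0.1525), (0.102, 0.1521)]
```

View pics/z5.png

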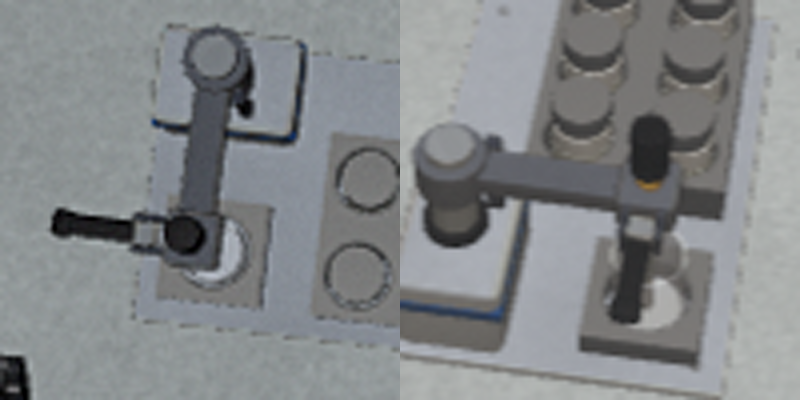

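{"api": "carry_out", "payload": {
  "plan": [
    [[0,0,0,0,-1],[0,0,0,0,-1],[0,0,0,0,-1],[0,0,0,0,-1]]
  ]
}}

```text
time: 50.95
position: [0.3323, 0.2826, 0.3261]
ee_rot: [-0.0, 0.749, 0.663, -0.0]
contact_force: [0.1, -0.1, 0.5]
grip_width: 0.0
grip_force: 0.0
```

```bash
python3 -c "
from bench import robot
print(robot.finish_job())"
```

```text
the job is handed in; nothing more can be done
None
```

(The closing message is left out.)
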